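# Lock a steel blank in the engraver's clamp with its two-stage lever

### The job

Push the steel blank along the clamp until its front end is right up against the end stop, then push the clamp lever through its first click and all the way to its second stop, so that the jaw locks the blank there. Do it by pushing with the fingers only: the blank stays flat on the clamp and is never lifted, and the hammer, the punch block and the jar are left alone.

Things in the scene. Friction and masses are not known exactly. Their poses are not given: they have to be found in the camera images.
- clamp: Bench clamp, screwed down, placed and turned anew each run. Grey base plate: x -110 to 100 mm, y -90 to 70, top at z = 20. Origin on the work surface; x runs along the channel to the end stop, y to the fixed side rail, z up. Steel side rail: inner face y = 50, x 20 to 95. Moving jaw opposite. Both and the end stop rise to z = 42. The channel is open towards -x.
- stop_face (a point): Foot of the middle of the end stop's face, on the base's top (z = 20 mm), at x = 75, y = 25 mm of the clamp; axes as the clamp's. The stop is a steel bar across the channel's end, 22 mm high, y -4 to 66 mm.
- blank: Loose steel block 80 (x) by 50 (y) by 18 mm, 0.4 to 0.75 kg, flat on the base (top at z = 38 mm) in the channel's mouth, 20 to 45 mm short of the end stop, some mm play sideways. Origin at its centre. Home, its centre is at x = 35 of the clamp and its rear end (x = -5) still stands 25 mm out of the jaws: push it there, fingertips just above the base. Friction is 2 to 6 N.
- jaw: Moving steel jaw, 50 mm (x) by 22 by 22 mm high. Origin at the foot of the middle of its gripping face, at x = 45 mm of the clamp. The lever drives it towards the rail: lever at 0, the channel is 55 mm wide; first click, about 52 mm; only at the second stop does it grip the 50 mm blank.
- lever (a joint): Lever angle about its upright pivot, rad, growing counter-clockwise from above: 0 released (it starts near 0), 0.42 first click (holds), 1.0 second stop (end of travel, holds). At 0 it points 140 degrees clockwise from the clamp's x axis, at 1.0 83 degrees. At the paddle about 4 to 5 N leaves 0 and 7 to 9 N the first click; past 0.75 it snaps home by itself.
- lever_paddle (a point): Centre of the upright black paddle at the lever's end: 32 mm along the lever, 10 mm thick, heights 31 to 76 mm; centre 80 mm from the pivot axis, 53 mm up. x points outwards along the lever, y is the way it moves as the angle grows: push its -y face. The bar from pivot to paddle is 14 mm wide, heights 31 to 39 mm.
- lever_pivot (a point): Point on the lever's upright pivot axis, 30 mm above the work surface, at x = 45, y = -50 mm of the clamp; axes as the clamp's.
- hammer: Bystander: hammer lying on the bench, 240 mm long, beside the clamp's rail side; origin at its underside.
- punches: Bystander: dark wooden block 60 x 40 x 35 mm with six steel punches standing in it to 65 mm height, beside the clamp's rail; origin at the centre of its underside.
- jar: Bystander: small glass jar, 48 mm in diameter, 50 mm tall, beyond the lever's swing; origin at the centre of its underside.

How it is judged:
By the outcome, as a careful person would: the job done as asked, in the order asked, and still so for the second after the job is handed in, with the robot touching nothing.
It also fails if it takes over 53 s, if anything falls off the work surface, if the arm or the gripper's body presses on something with over 40 N, if the wrist force passes 120 N, or if a joint passes its speed limit or range.

### The arm

A 6-joint arm with a two-finger parallel gripper is mounted at the origin on the work surface. World frame = base frame: x ahead of the robot, y to its left, z up, the work surface at z = 0. Lengths are in m, angles in rad, forces in N, time in s.
With the tool pointing down it reaches from about 0.425 to 0.95 m from the base axis. Payload 3.5 kg.
Tool frame: the origin (TCP) lies midway between the tips of the shut fingers; the grasp point (between the pads) lies 19 mm behind it; z points along the fingers, y is the line along which they close (so a half turn about z gives the same grasp; the last joint's range is limited). The gripper opens to 85 mm and grips with 20 to 120 N. Pads are 22 mm wide; open, the fingers measure 114 mm over their backs; the gripper's body (76 mm by 85 mm) begins 54 mm behind the grasp point. The pads swing forward as they close: fully open they stand 13 mm farther back than shut.
Start: joints at [1.074, 0.286, 1.577, -0, 1.279, -0.15], TCP at [0.229, 0.635, 0.192] pointing down, gripper open.
Joint ranges: [-2.77, 2.77], [-0.9, 2.22], [0.21, 2.48], [-1.53, 4.67], [0.24, 2.81], [-2.84, 2.84]. Speed limits (rad/s): [2.79, 2.79, 3.14, 3.14, 3.14, 3.14].

### API

Orientations are given as a unit quaternion [x, y, z, w].
In Python, from plant import ctrl, cams, order gives the robot as it stands.
- The arm moves only by the tool move_arm, never from a script. Its argument "plan" is one flat list of numbers, 7 for each row, row after row: the shift along the world's x, y, z in mm, then the turn, a rotation vector about the world's x, y, z in degrees, then the finger opening in mm, from 0 to 85.4. A call has 1 to 12 rows; each row shifts and turns the commanded pose from where the row before left it; what a row does not reach is not made up. A row lasts 1/10 s, in which the tool goes at most 50 mm and 8.59 degrees, less where a joint would pass 70% of its speed; a pose out of reach is approached as far as the arm can. A call is refused whole if a number of a shift passes 50 or a number of a turn 8.59, either way. A call with a gripper value outside its range is refused whole. The fingers move at their own pace and stop on an object; "newtons" is the grip in N (left out, the last holds). Time passes only in rows, so rows that do not move let the fingers close. It gives the time, the measured TCP pose, the force, the opening and the grip force at its end, in the units of the state.
- ctrl.get_state(): the state, without advancing time (a new reading comes with each control period).
- cams.read_camera(name): name is "scene" or "top"; returns a dict with "color" (384x512x3 uint8, red, green, blue), "fov_y" (degrees; the focal length in pixels is half the picture's height over the tangent of half this angle, whatever the lens; pixels are square), "cx", "cy" (the principal point, pixels), "origin" and "orientation" of the camera in the world. Camera axes: x right, y up, looking along -z (the intrinsics and any distortion apply to the point x, -y, -z); pixel columns grow to the right and rows downward; lengths in m; the calibration is good to about 2 mm. A picture is of the moment at which its call begins. There is no depth.
- order.sign_off(): hands the job in; it is judged then, once.
The state is a dict: "time": time; "qpos": joint angles; "dq": joint speeds; "joint_efforts": joint torques, N m; "eef_pos": TCP position; "tcp_rot": TCP orientation; "contact_force": force on the tool from outside, world axes, zero at the start; "wrist_torque": the same for the moment, N m; "opening": opening from 0.0 (shut) to 1.0 (fully open); "finger_force": force on a finger pad.
Only numpy, scipy, OpenCV 4.12 (cv2) and the standard library are available. Lean on these libraries where they do the work, as an engineer would, in place of code of your own. Each camera call takes 0.05 s, during which the arm holds its last target. There are 200 camera calls.

## Working session

There is one attempt and no reset: what is moved stays moved. The work goes in short steps, Python scripts to look and compute and a tool call to move; the robot and the scene stay as the last step left them, time stands still between calls to the robot, and variables do not carry over. Pictures are saved under pics/ and viewed, at most 10 in all, crops included, and the job is handed in when it is done.

Besides the shell and the picture viewer there is one more tool, called after "Request:" as name(argument=value, ...), one argument or row to a line, values as JSON. move_arm: Moves the arm, as the interface text tells. Its arguments: {"type":"object","properties":{"plan":{"type":"array","items":{"type":"number"}},"newtons":{"type":"number"}},"required":["plan"]}

```bash
mkdir -p pics; ls; python3 - <<'E'
from plant import ctrl,cams
import cv2
for n in("scene","top"):
    r=cams.read_camera(n); cv2.imwrite(f"pics/{n}0.png",r["color"][:,:,::-1])
    print({k:v for k,v in r.items() if k!="color"})
s=ctrl.get_state();print(s)
E
```

```text
pics
{'fov_y': 46.08550741522525, 'cx': 251.88249448643612, 'cy': 195.1847316243481, 'origin': array([1.34009045, 0.43107442, 0.59369654]), 'orientation': array([0.25563416, 0.40089477, 0.74474741, 0.46827966])}
{'fov_y': 45.473393071290374, 'cx': 252.8038838062619, 'cy': 185.41164445628854, 'origin': array([0.38298141, 0.08926271, 1.08900717]), 'orientation': array([-0.0794769 ,  0.08281302,  0.71302637, -0.69167826])}
{'time': 0.1, 'qpos': array([ 1.07399048e+00,  2.87131479e-01,  1.57804958e+00,  7.27108154e-06,
        1.27859338e+00, -1.49995449e-01]), 'dq': array([ 0.00037764, -0.00162961, -0.00202833, -0.00017033, -0.00146694,
       -0.00085966]), 'joint_efforts': array([ 9.53725139e-04, -4.07295728e+01, -2.93699437e+01, -1.52204693e-04,
        3.42012318e-03, -1.26374619e-05]), 'eef_pos': array([0.22906956, 0.63421435, 0.19053904]), 'tcp_rot': array([ 1.72538407e-01,  9.85002187e-01, -1.03323245e-03, -3.49976801e-04]), 'contact_force': array([-0.28225658, -0.05829469, -0.36732777]), 'wrist_torque': array([ 0.00490615,  0.00063508, -0.01586817]), 'finger_force': 0.0, 'opening': 1.000538259207347}
```

View pics/scene0.png

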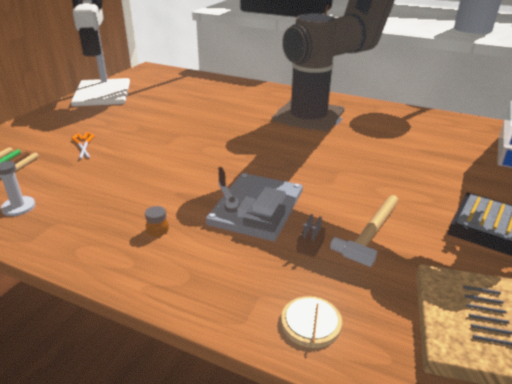

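View pics/top0.png

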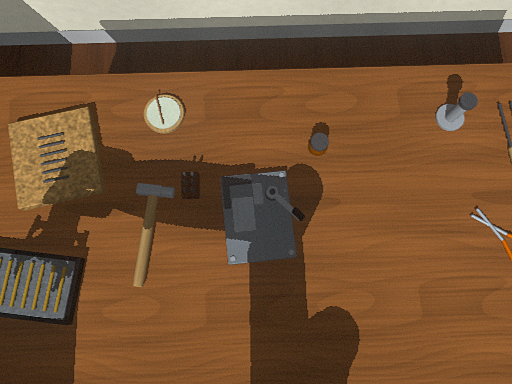

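The scene view shows the clamp at about (255,205), the lever paddle up at (222,178), the jar at (156,220), the punches at (312,232) and the hammer at (365,235). In the top view the plate corners are near (222,176), (286,171), (296,257) and (229,265). The lever pivot is near (271,191) and the paddle near (298,214). The channel runs towards the top of the image, which is world +x.

```bash
cat > h.py <<'E'
import numpy as np,cv2
from scipy.spatial.transform import Rotation as R
def ray(r,u,v):
    f=r["color"].shape[0]/2/np.tan(np.radians(r["fov_y"]/2))
    return r["origin"],R.from_quat(r["orientation"]).apply([(u-r["cx"])/f,-(v-r["cy"])/f,-1])
def onz(r,u,v,z):
    o,d=ray(r,u,v); return o+d*(z-o[2])/d[2]
def proj(r,p):
    f=r["color"].shape[0]/2/np.tan(np.radians(r["fov_y"]/2))
    c=R.from_quat(r["orientation"]).inv().apply(np.array(p)-r["origin"])
    return r["cx"]+f*c[0]/-c[2],r["cy"]-f*c[1]/-c[2]
E
python3 - <<'E'
from plant import cams
from h import *
r=cams.read_camera("top");a=r["color"][160:275,205:315,::-1]
cv2.imwrite("pics/t1.png",cv2.resize(cv2.convertScaleAbs(a,alpha=1.8),None,fx=5,fy=5,interpolation=cv2.INTER_CUBIC))
r=cams.read_camera("scene");a=r["color"][160:250,195:315,::-1]
cv2.imwrite("pics/s1.png",cv2.resize(cv2.convertScaleAbs(a,alpha=1.4),None,fx=6,fy=6,interpolation=cv2.INTER_CUBIC))
E
```

```text
(no output)
```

View pics/t1.png

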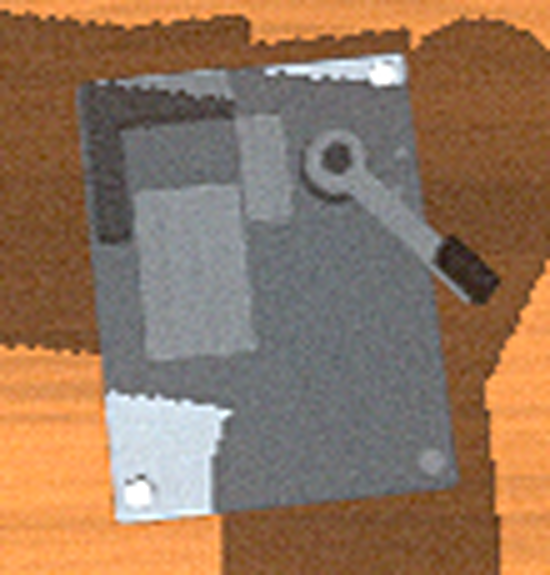

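View pics/s1.png

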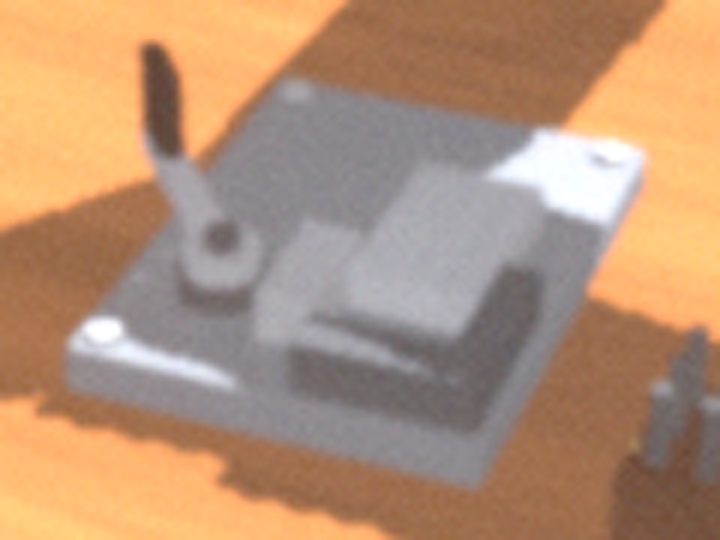

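The enlarged views show the plate top corners in the top crop: BL (117,522), BR (457,485), TR (405,55) and TL (78,85). The blank's top face has corners (135,190), (243,183), (256,347) and (148,360). The pivot ring is at (335,157) and the paddle top at about (468,268).

```bash
python3 - <<'E'
from plant import cams
from h import *
import json
r=cams.read_camera("top");s=cams.read_camera("scene")
t=lambda p,z:onz(r,205+(p[0]+.5)/5-.5,160+(p[1]+.5)/5-.5,z)*1e3
q=lambda p,z:onz(s,195+(p[0]+.5)/6-.5,160+(p[1]+.5)/6-.5,z)*1e3
def fit(A,B):
    A=np.array(A,float);B=np.array(B,float);a=A.mean(0);b=B.mean(0)
    X=((A-a)*(B-b)).sum();Y=np.cross(A-a,B-b).sum();th=np.arctan2(Y,X)
    Q=np.array([[np.cos(th),-np.sin(th)],[np.sin(th),np.cos(th)]]);T=b-Q@a
    print(np.degrees(th),T,"res",np.round(B-(A@Q.T+T),1).tolist());return Q,T,th
C=[(-110,70),(-110,-90),(100,-90),(100,70)]
print("top");Q,T,th=fit(C,[t(p,.02)[:2] for p in[(117,522),(457,485),(405,55),(78,85)]])
print("scene");Q2,T2,_=fit(C,[q(p,.02)[:2] for p in[(648,155),(285,80),(67,347),(480,450)]])
T=(T+T2)/2; print(T)
inv=lambda p:np.round(Q.T@(p[:2]-T),1)
b=[inv(t(p,.038)) for p in[(135,190),(243,183),(256,347),(148,360)]];print("blank",b,np.mean(b,0))
b=[inv(q(p,.038)) for p in[(343,290),(467,335),(545,205),(435,160)]];print("blank scene",b,np.mean(b,0))
print("pivot",inv(t((335,155),.039)),inv(q((222,238),.039)))
print("paddle",inv(t((468,262),.076)),"pad scene top",inv(q((155,45),.076)))
f=lambda x,y:np.round(Q@np.array([x,y])+T,1)
for n,p in dict(pivot=(45,-50),blankhome_rear=(-5,25),stop=(75,25)).items():print(n,f(*p))
np.savez("c.npz",Q=Q,T=T)
E
```

```text
top
4.048718490566616 [563.0619879   82.04168703] res [[0.7, -1.0], [1.5, 1.1], [-1.6, 0.7], [-0.5, -0.8]]
scene
3.910699346702899 [567.97353304  86.44636542] res [[2.8, -1.3], [2.6, 1.3], [-3.2, 1.3], [-2.2, -1.4]]
[565.51776047  84.24402623]
blank [array([38.9, 44.1]), array([37.1, -6.6]), array([-40.3,  -4.7]), array([-41.3,  45.4])] [-1.4  19.55]
blank scene [array([53.1,  1.6]), array([62.6, 52. ]), array([-27.4,  51.6]), array([-41.9,   2.4])] [11.6 26.9]
pivot [ 45.9 -50.9] [ 39.9 -51.6]
paddle [ -16.9 -102.3] pad scene top [ -22.7 -106.3]
pivot [613.9  37.5]
blankhome_rear [558.8 108.8]
stop [638.6 114.5]<stdin>:9: DeprecationWarning: Arrays of 2-dimensional vectors are deprecated. Use arrays of 3-dimensional vectors instead. (deprecated in NumPy 2.0)
```

Request:
move_arm(
  plan=[20,-41,0,0,0,2,20,20,-41,0,0,0,2,20,20,-41,0,0,0,2,20,20,-41,0,0,0,2,20,20,-41,0,0,0,2,20,20,-41,0,0,0,2,20,20,-41,0,0,0,2,20,20,-41,0,0,0,2,20,20,-41,0,0,0,2,20,20,-41,0,0,0,2,20,20,-41,0,0,0,2,20,20,-41,0,0,0,2,20],
)

```text
time: 1.5
eef_pos: [0.4699, 0.141, 0.1921]
tcp_rot: [-0.037, 0.999, 0.0, 0.0]
contact_force: [0.6, -0.3, 0.7]
opening: 0.235
finger_force: 0.0
```

Request:
move_arm(
  plan=[10,-20,0,0,0,0,20,10,-20,0,0,0,0,20,0,0,0,0,0,0,20,0,0,0,0,0,0,20],
)

```text
time: 1.9
eef_pos: [0.4892, 0.1028, 0.1917]
tcp_rot: [-0.035, 0.999, 0.0, -0.0]
contact_force: [-0.4, 0.0, -0.2]
opening: 0.232
finger_force: 0.0
```

Request:
move_arm(
  plan=[0,0,-40,0,0,0,20,0,0,-40,0,0,0,20,0,0,-40,0,0,0,20,0,0,-30,0,0,0,20,0,0,-10,0,0,0,20,0,0,-5,0,0,0,20,0,0,0,0,0,0,20,0,0,0,0,0,0,20],
)

```text
time: 2.7
eef_pos: [0.491, 0.1031, 0.0287]
tcp_rot: [-0.036, 0.999, -0.0, 0.002]
contact_force: [0.2, 0.4, 0.6]
opening: 0.237
finger_force: 0.0
```

```bash
python3 - <<'E'
from plant import cams
from h import *
r=cams.read_camera("top");a=r["color"][150:300,195:325,::-1]
b=cams.read_camera("scene")["color"][130:260,180:330,::-1]
k=lambda a,s:cv2.resize(cv2.convertScaleAbs(a,alpha=1.5),s,interpolation=cv2.INTER_CUBIC)
cv2.imwrite("pics/m2.png",np.hstack([k(a,(390,450)),k(b,(400,347)).copy() if 0 else cv2.copyMakeBorder(k(b,(400,347)),0,103,0,0,cv2.BORDER_CONSTANT)]))
E
```

```text
(no output)
```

View pics/m2.png

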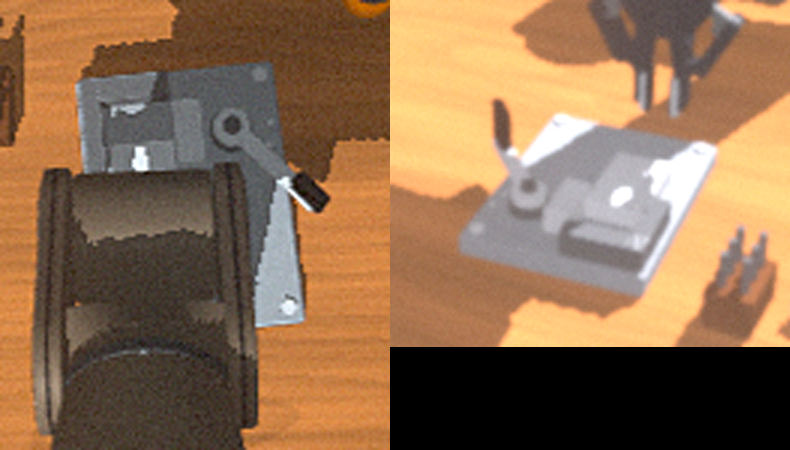

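The picture shows the fingertips at about scene pixel (282,172), near the plate's rear edge, and the blank still untouched. I'll check that pixel against the TCP projection.

```bash
python3 - <<'E'
from plant import cams
from h import *
s=cams.read_camera("scene");c=np.load("c.npz");Q,T=c["Q"],c["T"]
w=lambda x,y,z:[*((Q@[x,y]+T)/1e3),z/1e3]
print("tcp",proj(s,[.491,.103,.0287]))
for p in[(-110,70,20),(-110,-90,20),(-40,22,20),(-40,22,38)]:print(p,proj(s,w(*p)))
print(onz(s,282,172,.03))
E
```

```text
tcp (np.float64(280.02828937052647), np.float64(184.92535306137253))
(-110, 70, 20) (np.float64(302.87549388260885), np.float64(184.23767525655916))
(-110, -90, 20) (np.float64(241.59563513873428), np.float64(171.70978511278986))
(-40, 22, 20) (np.float64(274.56649082807166), np.float64(194.9066092066136))
(-40, 22, 38) (np.float64(274.8233279972039), np.float64(188.36077614392116))
[0.43483629 0.0849261  0.03      ]
```

```bash
python3 - <<'E'
from plant import cams
from h import *
s=cams.read_camera("scene")
b=s["color"][120:220,230:330,::-1]
b=cv2.resize(cv2.convertScaleAbs(b,alpha=1.6),(600,600),interpolation=cv2.INTER_CUBIC)
cv2.imwrite("pics/s3.png",b)
E
```

```text
(no output)
```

View pics/s3.png

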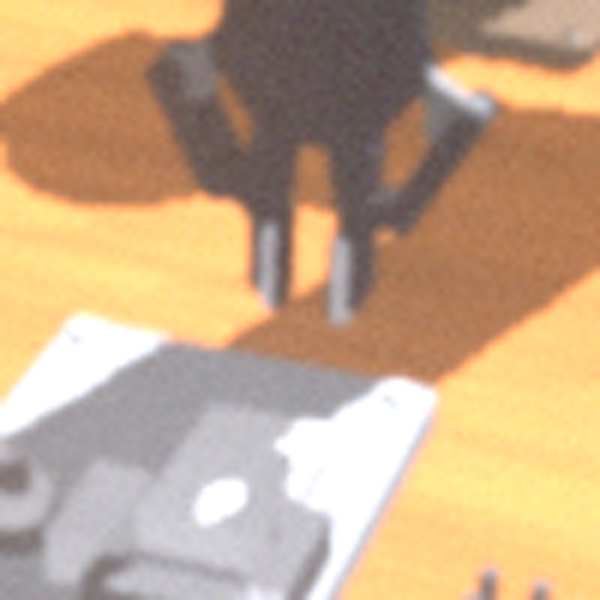

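The fingertips really are at scene pixel (281,172), about 13 px above where the reported TCP projects. I'll find out why before I touch anything.

```bash
python3 - <<'E'
from plant import cams,ctrl
from h import *
s=cams.read_camera("scene");st=ctrl.get_state()
print(st["eef_pos"],st["qpos"],st["opening"],list(st))
print("base",proj(s,[0,0,0]),"base z.1",proj(s,[0,0,.1]))
print("start TCP",proj(s,[.229,.635,.192]))
for z in(0,.019,.03,.073,.1):print(z,proj(s,[.491,.103,.0287+z]))
E
```

```text
[0.4901361  0.10279528 0.02781437] [ 3.87064822e-03  1.07912803e-01  2.11568557e+00 -1.14968314e-05
  9.16106976e-01 -1.63892467e+00] 0.23792630037677648 ['time', 'qpos', 'dq', 'joint_efforts', 'eef_pos', 'tcp_rot', 'contact_force', 'wrist_torque', 'finger_force', 'opening']
base (np.float64(307.8309040925043), np.float64(114.50245489560137)) base z.1 (np.float64(310.1288436151255), np.float64(85.17132147147493))
start TCP (np.float64(553.831578431473), np.float64(121.00010392895078))
0 (np.float64(280.02828937052647), np.float64(184.92535306137253))
0.019 (np.float64(280.3480268583939), np.float64(178.04708164167872))
0.03 (np.float64(280.53602857917707), np.float64(174.00274241971096))
0.073 (np.float64(281.2920738219431), np.float64(157.73851134691068))
0.1 (np.float64(281.7847507922587), np.float64(147.13992327810104))
```

The offset points to a hand about 35 mm higher than reported. A gentle touch on the base plate will settle it.

Request:
move_arm(
  plan=[0,0,-3,0,0,0,20,0,0,-2,0,0,0,20,0,0,0,0,0,0,20,0,0,0,0,0,0,20],
)

```text
time: 3.35
eef_pos: [0.4892, 0.1028, 0.0216]
tcp_rot: [-0.036, 0.999, 0.0, -0.0]
contact_force: [-0.1, -0.2, -0.1]
opening: 0.232
finger_force: 0.0
```

Request:
move_arm(
  plan=[0,0,-1,0,0,0,20,0,0,-1,0,0,0,20,0,0,0,0,0,0,20],
)

```text
time: 3.65
eef_pos: [0.4892, 0.1028, 0.0196]
tcp_rot: [-0.036, 0.999, 0.0, -0.0]
contact_force: [1.1, 0.4, -0.2]
opening: 0.236
finger_force: 0.0
```

Request:
move_arm(
  plan=[0,0,-1,0,0,0,20,0,0,-1,0,0,0,20,0,0,0,0,0,0,20],
)

```text
time: 3.95
eef_pos: [0.4892, 0.1028, 0.0176]
tcp_rot: [-0.036, 0.999, 0.0, -0.0]
contact_force: [0.2, -0.3, -0.1]
opening: 0.234
finger_force: 0.0
```

Request:
move_arm(
  plan=[0,0,-1,0,0,0,20,0,0,-1,0,0,0,20,0,0,-1,0,0,0,20,0,0,0,0,0,0,20],
)

```text
time: 4.35
eef_pos: [0.4892, 0.1028, 0.0146]
tcp_rot: [-0.036, 0.999, 0.0, -0.0]
contact_force: [0.4, -0.2, -0.1]
opening: 0.233
finger_force: 0.0
```

Request:
move_arm(
  plan=[0,0,-1,0,0,0,20,0,0,-1,0,0,0,20,0,0,-1,0,0,0,20,0,0,0,0,0,0,20],
)

```text
time: 4.75
eef_pos: [0.4892, 0.1028, 0.0116]
tcp_rot: [-0.036, 0.999, 0.0, -0.0]
contact_force: [0.7, 0.2, 0.5]
opening: 0.236
finger_force: 0.0
```

```bash
python3 - <<'E'
from plant import cams,ctrl
from h import *
s=cams.read_camera("scene");print(ctrl.get_state()["eef_pos"])
b=s["color"][140:220,230:330,::-1]
b=cv2.resize(cv2.convertScaleAbs(b,alpha=1.4),(800,600)[:2] and (700,560),interpolation=cv2.INTER_CUBIC)
cv2.imwrite("pics/s4.png",b)
E
```

```text
[0.48928165 0.10281583 0.01169953]
```

View pics/s4.png

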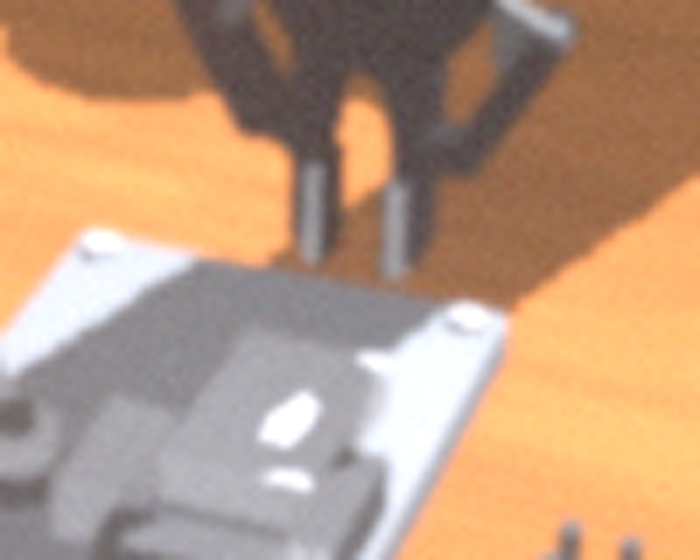

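The tip now sits at scene pixel (280,178), still consistent with about 35 mm of vertical offset and no contact. I'll check the front edge of the wrist in the top view, at m2 crop row 172 (pixel row about 207), to rule out a horizontal offset.

```bash
python3 - <<'E'
from plant import cams
from h import *
r=cams.read_camera("top")
for x in(.435,.491):
  for z in(.15,.25,.3,.35):print(x,z,"axis",np.round(proj(r,[x,.103,z]),1),"front+45mm",np.round(proj(r,[x+.045,.103,z]),1))
E
```

```text
0.435 0.15 axis [244.7 266.5] front+45mm [244.1 244.2]
0.435 0.25 axis [243.8 263.4] front+45mm [243.1 238.6]
0.435 0.3 axis [243.2 261.6] front+45mm [242.6 235.2]
0.435 0.35 axis [242.6 259.5] front+45mm [241.9 231.4]
0.491 0.15 axis [243.9 238.8] front+45mm [243.4 217.1]
0.491 0.25 axis [243.  232.6] front+45mm [242.4 208.4]
0.491 0.3 axis [242.4 228.9] front+45mm [241.8 203.3]
0.491 0.35 axis [241.8 224.7] front+45mm [241.1 197.6]
```

The wrist in the top view agrees with x ≈ 0.49, so only the height is biased, and the true z is about 35 mm above the reported value. I'll descend further, carefully.

Request:
move_arm(
  plan=[0,0,-5,0,0,0,20,0,0,-4,0,0,0,20,0,0,-3,0,0,0,20,0,0,0,0,0,0,20],
)

```text
time: 5.25
eef_pos: [0.4887, 0.1028, -0.001]
tcp_rot: [-0.036, 0.999, 0.0, -0.001]
contact_force: [0.5, -0.1, 0.0]
opening: 0.235
finger_force: 0.0
```

Request:
move_arm(
  plan=[0,0,-2,0,0,0,20,0,0,-2,0,0,0,20,0,0,-1,0,0,0,20,0,0,0,0,0,0,20],
)

```text
time: 5.65
eef_pos: [0.4893, 0.1028, -0.0053]
tcp_rot: [-0.036, 0.999, 0.0, -0.0]
contact_force: [0.6, 0.4, -0.2]
opening: 0.233
finger_force: 0.0
```

```bash
python3 - <<'E'
from plant import cams,ctrl
from h import *
s=cams.read_camera("scene");st=ctrl.get_state();print(st["eef_pos"],st["contact_force"])
b=s["color"][150:230,230:330,::-1]
cv2.imwrite("pics/s5.png",cv2.resize(cv2.convertScaleAbs(b,alpha=1.3),(700,560),interpolation=cv2.INTER_CUBIC))
for z in(.02,.025,.03,.035):print(z,proj(s,[.489,.103,z]))
E
```

```text
[ 0.48935323  0.10279515 -0.00522541] [-0.09602032  0.80930724 -0.35449281]
0.02 (np.float64(280.20619376810623), np.float64(187.62691095729534))
0.025 (np.float64(280.2896952822898), np.float64(185.84728049552209))
0.03 (np.float64(280.37362442416224), np.float64(184.05853619588714))
0.035 (np.float64(280.457984487105), np.float64(182.26060786802498))
```

View pics/s5.png

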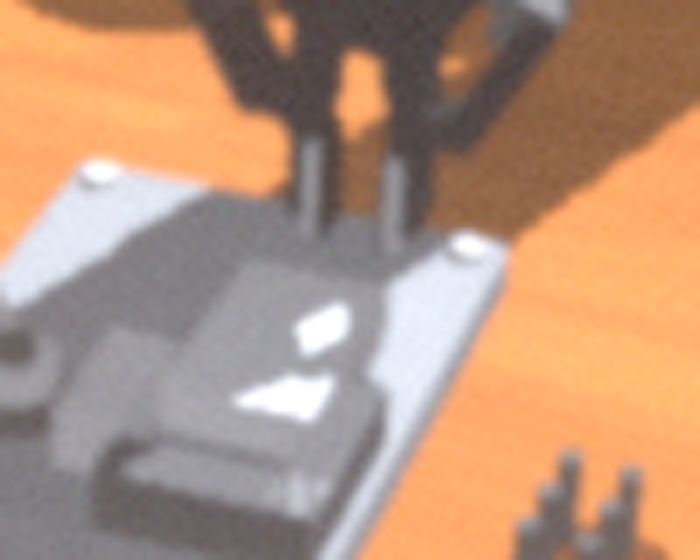

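The fingers are now over the plate behind the blank, with tips at about (280,184), which means true z ≈ 29 mm. I'll lower 3 mm and advance along the clamp's x axis.

Request:
move_arm(
  plan=[0,0,-2,0,0,0,20,0,0,-1,0,0,0,20,5,0.35,0,0,0,0,20,5,0.35,0,0,0,0,20,3,0.2,0,0,0,0,20,0,0,0,0,0,0,20],
)

```text
time: 6.3
eef_pos: [0.5032, 0.1037, -0.008]
tcp_rot: [-0.036, 0.999, 0.0, 0.0]
contact_force: [0.3, 0.3, 0.2]
opening: 0.23
finger_force: 0.0
```

Request:
move_arm(
  plan=[3,0.2,0,0,0,0,20,3,0.2,0,0,0,0,20,3,0.2,0,0,0,0,20],
)

```text
time: 6.6
eef_pos: [0.5116, 0.1043, -0.0082]
tcp_rot: [-0.036, 0.999, 0.0, 0.0]
contact_force: [-0.4, 0.3, 0.5]
opening: 0.234
finger_force: 0.0
```

Request:
move_arm(
  plan=[3,0.2,0,0,0,0,20,3,0.2,0,0,0,0,20,3,0.2,0,0,0,0,20],
)

```text
time: 6.9
eef_pos: [0.5165, 0.1048, -0.0087]
tcp_rot: [-0.036, 0.999, -0.0, -0.005]
contact_force: [-8.7, -1.2, 6.5]
opening: 0.233
finger_force: 4.3
```

Request:
move_arm(
  plan=[3,0.2,0,0,0,0,20,3,0.2,0,0,0,0,20,3,0.2,0,0,0,0,20],
)

```text
time: 7.2
eef_pos: [0.5257, 0.1055, -0.0087]
tcp_rot: [-0.036, 0.999, -0.0, -0.005]
contact_force: [-10.4, 0.2, 7.6]
opening: 0.236
finger_force: 4.6
```

Request:
move_arm(
  plan=[-3,-0.2,0,0,0,0,20,-2,-0.1,1,0,0,0,20,0,0,1,0,0,0,20,0,0,0,0,0,0,20],
)

```text
time: 7.6
eef_pos: [0.5249, 0.1052, -0.0058]
tcp_rot: [-0.036, 0.999, 0.0, 0.001]
contact_force: [0.6, -0.1, 0.4]
opening: 0.233
finger_force: 0.0
```

Request:
move_arm(
  plan=[3,0.2,0,0,0,0,20,3,0.2,0,0,0,0,20,3,0.2,0,0,0,0,20],
)

```text
time: 7.9
eef_pos: [0.5296, 0.1058, -0.0065]
tcp_rot: [-0.036, 0.999, -0.0, -0.005]
contact_force: [-11.3, -1.0, 8.8]
opening: 0.235
finger_force: 5.3
```

Request:
move_arm(
  plan=[3,0.2,0,0,0,0,20,3,0.2,0,0,0,0,20,3,0.2,0,0,0,0,20],
)

```text
time: 8.2
eef_pos: [0.5388, 0.1064, -0.0065]
tcp_rot: [-0.036, 0.999, -0.0, -0.005]
contact_force: [-8.7, -0.6, 8.3]
opening: 0.239
finger_force: 4.9
```

Request:
move_arm(
  plan=[2,0.15,0,0,0,0,20,2,0.15,0,0,0,0,20,2,0.15,0,0,0,0,20],
)

```text
time: 8.5
eef_pos: [0.5448, 0.1069, -0.0065]
tcp_rot: [-0.036, 0.999, -0.0, -0.005]
contact_force: [-10.3, -1.6, 7.7]
opening: 0.238
finger_force: 4.9
```

Request:
move_arm(
  plan=[1.5,0.1,0,0,0,0,20,1,0.1,0,0,0,0,20],
)

```text
time: 8.7
eef_pos: [0.5463, 0.107, -0.0066]
tcp_rot: [-0.036, 0.999, -0.0, -0.006]
contact_force: [-13.6, -2.3, 12.2]
opening: 0.23
finger_force: 6.9
```

Request:
move_arm(
  plan=[1,0.1,0,0,0,0,20,1,0.1,0,0,0,0,20],
)

```text
time: 8.9
eef_pos: [0.5462, 0.107, -0.0066]
tcp_rot: [-0.037, 0.999, -0.0, -0.009]
contact_force: [-18.9, -3.0, 16.0]
opening: 0.238
finger_force: 9.6
```

The blank stopped at x = 0.5462 and the force is climbing, so it is against the stop, 1–2 mm from where I predicted. I'll press once more, then back off and lift.

Request:
move_arm(
  plan=[1,0.1,0,0,0,0,20,0,0,0,0,0,0,20],
)

```text
time: 9.1
eef_pos: [0.5461, 0.107, -0.0066]
tcp_rot: [-0.037, 0.999, -0.0, -0.011]
contact_force: [-20.1, -2.8, 17.0]
opening: 0.231
finger_force: 10.2
```

Request:
move_arm(
  plan=[-8,-0.6,0,0,0,0,20,-20,-1.4,0,0,0,0,20,0,0,20,0,0,0,20,0,0,40,0,0,0,0,0,0,40,0,0,-8,0,0,0,10,0,0,-8,0,0,0,0,0,0,-8,0,0,0,0,0,0,0,0],
)

```text
time: 9.9
eef_pos: [0.5269, 0.1054, 0.1048]
tcp_rot: [0.172, 0.985, 0.0, 0.001]
contact_force: [-0.7, -0.8, -0.5]
opening: 0.003
finger_force: 0.0
```

```bash
python3 - <<'E'
from plant import cams,ctrl
from h import *
st=ctrl.get_state();print(st["eef_pos"],st["qpos"],st["tcp_rot"],st["opening"])
s=cams.read_camera("scene");b=s["color"][140:250,190:330,::-1]
cv2.imwrite("pics/s6.png",cv2.resize(cv2.convertScaleAbs(b,alpha=1.3),(763,600),interpolation=cv2.INTER_CUBIC))
Q=np.load("c.npz")["Q"];T=np.array([564,83.])
def P(a,off,r=80):
    f=np.radians(-140+57*a);u=np.array([np.cos(f),np.sin(f)]);t=np.array([-u[1],u[0]])
    return Q@(np.array([45,-50])+r*u+off*t)+T
print("approach",P(0,-40),"touch",P(0,-16))
p0=P(0,-16)
for a in np.arange(0.1,1.11,.1):
    p=P(a,-16);print(round(a,1),np.round(p,1),np.round(p-p0,1));p0=p
t=cams.read_camera("top");print("jar",onz(t,319,141,.05)*1e3)
E
```

```text
[0.52687589 0.10536616 0.10476662] [ 8.42940279e-03  7.24379499e-02  1.99030393e+00  8.34944128e-05
  1.07606958e+00 -1.21570883e+00] [1.72481769e-01 9.85011728e-01 2.87526958e-04 1.36104423e-03] 0.0030660886725290613
approach [527.10722988   9.43036474] touch [543.79370442  -7.81960823]
0.1 [548.5 -14.4] [ 4.7 -6.6]
0.2 [553.9 -20.5] [ 5.4 -6.1]
0.3 [559.8 -26. ] [ 5.9 -5.5]
0.4 [566.3 -31. ] [ 6.5 -4.9]
0.5 [573.2 -35.2] [ 6.9 -4.3]
0.6 [580.5 -38.8] [ 7.3 -3.5]
0.7 [588.1 -41.6] [ 7.6 -2.8]
0.8 [595.9 -43.6] [ 7.9 -2. ]
0.9 [603.9 -44.8] [ 8.  -1.2]
1.0 [612.  -45.3] [ 8.1 -0.4]
1.1 [620.2 -44.9] [8.1 0.4]
jar [730.08201184 -80.47226087  50.        ]
```

View pics/s6.png

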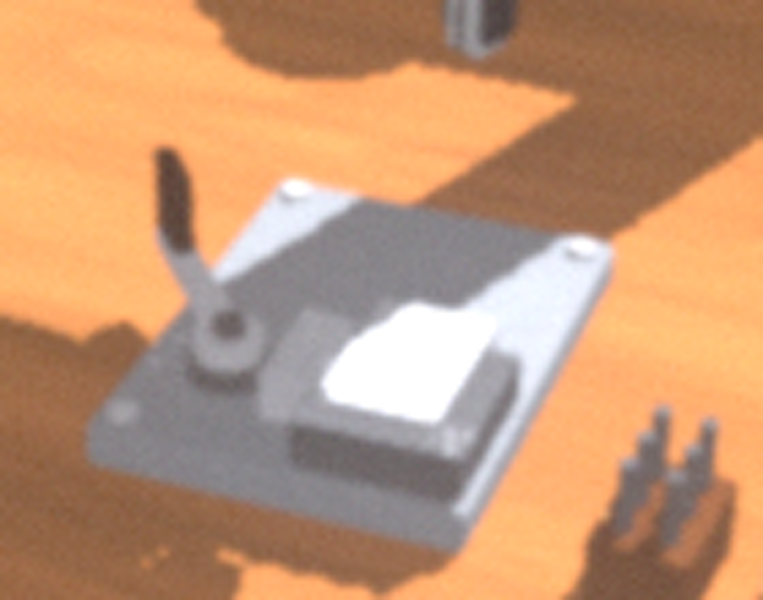

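The blank's top face now meets the end stop. The shut fingertips are at scene pixel (277,149), so I can check the height offset from that.

```bash
python3 - <<'E'
from plant import cams
from h import *
s=cams.read_camera("scene")
for z in(.02,.025,.03,.035,.04):print(z,np.round(proj(s,[.527,.1054,.1048+z]),1))
E
```

```text
0.02 [276.5 155.7]
0.025 [276.5 153.7]
0.03 [276.6 151.7]
0.035 [276.7 149.6]
0.04 [276.8 147.6]
```

Request:
move_arm(
  plan=[0,-24,0,0,0,-6.5,0,0,-24,0,0,0,-6.5,0,0,-24,0,0,0,-6.5,0,0,-24,0,0,0,-6.5,0,0,0,0,0,0,0,0,0,0,0,0,0,0,0],
)

```text
time: 10.65
eef_pos: [0.5257, 0.0093, 0.1033]
tcp_rot: [0.389, 0.921, 0.0, -0.001]
contact_force: [-0.1, -0.7, 0.1]
opening: 0.002
finger_force: 0.0
```

The offset is 35 mm. I'll descend to a true height of about 48 mm.

Request:
move_arm(
  plan=[0,0,-30,0,0,0,0,0,0,-30,0,0,0,0,0,0,-20,0,0,0,0,0,0,-10,0,0,0,0,0,0,0,0,0,0,0],
)

```text
time: 11.15
eef_pos: [0.5245, 0.0104, 0.0122]
tcp_rot: [0.389, 0.921, -0.0, -0.002]
contact_force: [-0.8, 0.1, 0.2]
opening: 0.002
finger_force: 0.0
```

Request:
move_arm(
  plan=[5,-5,0,0,0,0,0,5,-5,0,0,0,0,0,4,-4,0,0,0,0,0,0,0,0,0,0,0,0],
)

```text
time: 11.55
eef_pos: [0.5416, -0.0056, 0.015]
tcp_rot: [0.39, 0.921, 0.0, 0.001]
contact_force: [-0.2, 1.0, 0.3]
opening: 0.004
finger_force: 0.0
```

Request:
move_arm(
  plan=[2,-2,0,0,0,0,0,2,-2,0,0,0,0,0,0,0,0,0,0,0,0],
)

```text
time: 11.85
eef_pos: [0.5439, -0.0087, 0.0138]
tcp_rot: [0.39, 0.921, 0.0, -0.0]
contact_force: [-0.3, -0.4, -0.0]
opening: 0.002
finger_force: 0.0
```

Touch is expected about here, so I'll start the arc.

Request:
move_arm(
  plan=[2.5,-3.5,0,0,0,2.8,0,2.5,-3.2,0,0,0,2.8,0],
)

```text
time: 12.05
eef_pos: [0.5478, -0.0146, 0.0137]
tcp_rot: [0.343, 0.939, 0.0, -0.002]
contact_force: [-2.4, 2.5, 2.8]
opening: -0.001
finger_force: 1.3
```

Request:
move_arm(
  plan=[2.7,-3.1,0,0,0,2.8,0,2.7,-3,0,0,0,2.8,0],
)

```text
time: 12.25
eef_pos: [0.554, -0.0214, 0.0137]
tcp_rot: [0.297, 0.955, -0.0, -0.0]
contact_force: [-0.1, -0.3, 0.9]
opening: 0.0
finger_force: 0.0
```

Request:
move_arm(
  plan=[3,-2.8,0,0,0,2.8,0,3,-2.7,0,0,0,2.8,0],
)

```text
time: 12.45
eef_pos: [0.5603, -0.027, 0.0137]
tcp_rot: [0.25, 0.968, -0.0, -0.0]
contact_force: [0.4, -0.6, 0.1]
opening: -0.005
finger_force: 0.0
```

Request:
move_arm(
  plan=[3.2,-2.5,0,0,0,2.8,0,3.2,-2.4,0,0,0,2.8,0],
)

```text
time: 12.65
eef_pos: [0.5667, -0.0319, 0.0137]
tcp_rot: [0.202, 0.979, -0.0, -0.0]
contact_force: [-0.2, 0.5, 0.4]
opening: -0.002
finger_force: 0.0
```

The lever jumped ahead, as expected with the first click near 0.42. I'll continue through it.

Request:
move_arm(
  plan=[3.4,-2.2,0,0,0,2.8,0,3.4,-2.1,0,0,0,2.8,0],
)

```text
time: 12.85
eef_pos: [0.5711, -0.0351, 0.0135]
tcp_rot: [0.154, 0.988, 0.001, -0.004]
contact_force: [-6.7, 2.7, 6.1]
opening: 0.001
finger_force: 3.7
```

Request:
move_arm(
  plan=[3.6,-1.8,0,0,0,2.8,0,3.6,-1.7,0,0,0,2.8,0],
)

```text
time: 13.05
eef_pos: [0.5783, -0.0389, 0.0136]
tcp_rot: [0.106, 0.994, 0.0, -0.003]
contact_force: [-5.0, 1.4, 4.5]
opening: -0.002
finger_force: 3.0
```

Request:
move_arm(
  plan=[3.8,-1.4,0,0,0,2.8,0,3.8,-1.4,0,0,0,2.8,0],
)

```text
time: 13.25
eef_pos: [0.5868, -0.0422, 0.0137]
tcp_rot: [0.057, 0.998, 0.0, -0.002]
contact_force: [-3.0, 0.1, 1.9]
opening: -0.002
finger_force: 1.6
```

Request:
move_arm(
  plan=[3.9,-1,0,0,0,2.8,0,3.9,-1,0,0,0,2.8,0],
)

```text
time: 13.45
eef_pos: [0.5957, -0.0444, 0.0137]
tcp_rot: [0.008, 1.0, -0.0, -0.0]
contact_force: [-0.2, -0.4, 0.1]
opening: 0.0
finger_force: 0.1
```

Snapped over. I'll follow up to the second stop to be sure.

Request:
move_arm(
  plan=[4,-0.6,0,0,0,2.8,0,4,-0.6,0,0,0,2.8,0],
)

```text
time: 13.65
eef_pos: [0.6041, -0.0456, 0.0137]
tcp_rot: [-0.041, 0.999, -0.0, -0.0]
contact_force: [-0.2, 0.7, -0.1]
opening: 0.003
finger_force: 0.0
```

Request:
move_arm(
  plan=[4,-0.2,0,0,0,2.8,0,3,-0.2,0,0,0,2.8,0],
)

```text
time: 13.85
eef_pos: [0.6112, -0.046, 0.0137]
tcp_rot: [-0.089, 0.996, -0.0, 0.0]
contact_force: [0.2, -0.0, 0.2]
opening: 0.001
finger_force: 0.0
```

Request:
move_arm(
  plan=[2,0,0,0,0,0,0,1,0,0,0,0,0,0],
)

```text
time: 14.05
eef_pos: [0.6141, -0.046, 0.0137]
tcp_rot: [-0.088, 0.996, -0.0, -0.0]
contact_force: [-0.0, -0.4, -0.4]
opening: -0.001
finger_force: 0.0
```

Request:
move_arm(
  plan=[1,0,0,0,0,0,0,1,0,0,0,0,0,0],
)

```text
time: 14.25
eef_pos: [0.6141, -0.046, 0.0136]
tcp_rot: [-0.088, 0.996, 0.0, -0.003]
contact_force: [-7.9, -1.6, 5.8]
opening: -0.001
finger_force: 3.8
```

Request:
move_arm(
  plan=[1,0,0,0,0,0,0,1,0,0,0,0,0,0],
)

```text
time: 14.45
eef_pos: [0.6139, -0.046, 0.0135]
tcp_rot: [-0.089, 0.996, 0.001, -0.006]
contact_force: [-13.9, -1.5, 10.4]
opening: 0.004
finger_force: 6.8
```

There is a firm stop at x = 0.614, where the second stop should be. I'll retreat clear and take a last look.

Request:
move_arm(
  plan=[-6,0,0,0,0,0,0,-15,0,0,0,0,0,0,0,0,30,0,0,0,0,0,0,40,0,0,0,0,0,0,40,0,0,0,0,-20,-45,20,0,0,0,0,-20,-45,0,0,0,0,0,-20,-45,0,0,0,0,0,-20,-45,0,0,0,0,0,-20,-45,0,0,0,0,0,0,0,0,0,0,0,0],
)

```text
time: 15.55
eef_pos: [0.4966, -0.2734, 0.143]
tcp_rot: [-0.085, 0.996, -0.001, 0.001]
contact_force: [0.1, 0.0, 0.2]
opening: 0.0
finger_force: 0.0
```

```bash
python3 - <<'E'
from plant import cams
from h import *
r=cams.read_camera("top");a=r["color"][140:280,170:335,::-1]
cv2.imwrite("pics/t9.png",cv2.resize(cv2.convertScaleAbs(a,alpha=1.6),None,fx=4,fy=4,interpolation=cv2.INTER_CUBIC))
E
```

```text
(no output)
```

View pics/t9.png

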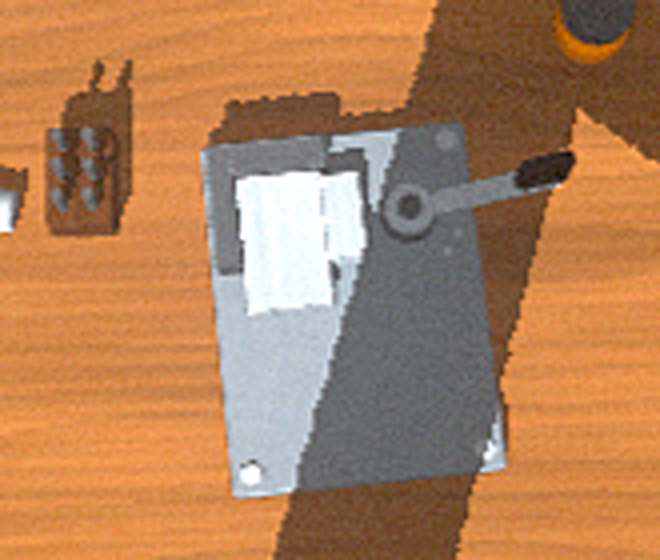

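The top view shows the blank's front edge (row ~175) against the end stop and its rear at row ~310. The jaw at (345,215) is closed onto the blank, and the lever runs from (410,210) to (545,170), about -83°. The bystanders haven't moved, so I'll hand it in.

```bash
python3 -c "
from plant import order
print(order.sign_off())"
```

```text
the job is handed in; nothing more can be done
None
```

The blank is up against the end stop and the lever is at its second stop with the jaw closed on the blank. I handed the job in at about 15.6 s. The forces and the last picture support this, but sign-off gave no verdict.

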